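One stroke of the hand-wheel carton press

ROBOT

A 6-joint arm with a two-finger parallel gripper is mounted at the origin on a cart in front of the work surface, level with it; the furniture and walls round the work are solid. World frame = base frame: x ahead of the robot, y to its left, z up, the work surface at z = 0. Lengths are in mm, angles in rad, forces in N, time in s.
With the tool pointing down it reaches from about 300 to 950 mm from the base axis. Payload 3.1 kg.
Tool frame: the origin (TCP) lies midway between the tips of the shut fingers; the grasp point (between the pads) lies 19 mm behind it; z points along the fingers, y is the line along which they close (so a half turn about z gives the same grasp; the last joint's range is limited). The gripper opens to 85 mm and grips with 20 to 120 N. Pads are 22 mm wide; open, the fingers measure 114 mm over their backs; the gripper's body (76 mm by 85 mm) begins 54 mm behind the grasp point. The pads swing forward as they close: fully open they stand 13 mm farther back than shut.
Start: joints at [-1.18, 0.308, 1.634, -0, 1.2, -0.07], TCP at [277.891, -559.829, 231.272] pointing down, gripper open.
Joint ranges: [-3.06, 3.06], [-0.79, 1.96], [0.05, 2.63], [-1.19, 4.34], [0.05, 2.64], [-2.94, 2.94]. Speed limits (rad/s): [2.79, 2.79, 3.14, 3.14, 3.14, 3.14].

INTERFACE

Orientations are given as a unit quaternion [x, y, z, w].
In Python, from workcell import arm, viewer, hand_in gives the robot as it stands. The module is installed in compiled form; this text tells all that it offers.
- The arm moves only by the tool jog_arm, never from a script. Its argument "moves" is a list that holds one entry, the list of rows, each a list of 6 numbers: the shift along the tool's x, y, z each as a share of 250 mm, from -1 to 1, then the turn, a rotation vector about the tool's x, y, z each as a share of 0.5 rad, from -1 to 1. In form: [[[dx, dy, dz, rx, ry, rz], ...]]. A call has 1 to 20 rows; each row is the pose to reach, as a shift and turn from the pose commanded when the call began, along the tool's axes at that moment; what a row does not reach only later rows make up. A row lasts 1/8 s, in which the tool goes at most 62.5 mm and 10.7 degrees, less where a joint would pass 70% of its speed; a pose out of reach is approached as far as the arm can. A call with a number of a shift or a turn outside -1 to 1 is refused whole. A call with a gripper value outside its range is refused whole. "fingers" is the gripper command: -1 is shut, 1 is fully open, values between are in proportion, set as the call begins (left out, the last holds). The fingers move at their own pace and stop on an object; "newtons" is the grip in N (left out, the last holds). Time passes only in rows, so rows that repeat a pose let the fingers close. It gives the time, the measured TCP pose, the force, the opening and the grip force at its end, in the units of the state.
- arm.get_state(): the state, without advancing time (a new reading comes with each control period).
- viewer.read_camera(name): name is "scene" or "side" or "wrist"; returns the picture (400x640x3 uint8, red, green, blue); there is no depth.
- viewer.camera_info(name): a dict with "mtx" (3x3 intrinsics, pixels), "R" (3x3) and "t" (3): a world point X has camera coordinates R X + t. Camera axes: x right, y down, z forward; pixel columns grow to the right and rows downward; lengths in mm; the calibration is good to about 2 mm. A picture is of the moment at which its call begins: read the wrist's pose just before it. camera_info takes no time and is no camera call; for the wrist camera it gives the pose at the moment of the call.
- hand_in(): hands the job in; it is judged then, once.
The state is a dict: "time": time; "joint_positions": joint angles; "joint_velocities": joint speeds; "effort": joint torques, N m; "eef_pos": TCP position; "eef_rot": TCP orientation; "ft_force": force on the tool from outside, world axes, zero at the start; "moment": the same for the moment, N m; "opening": finger opening in mm; "grip_force": force on a finger pad.
Only numpy, scipy, OpenCV 4.12 (cv2) and the standard library are available. Lean on these libraries where they do the work, as an engineer would, in place of code of your own. Each camera call takes 0.05 s, during which the arm holds its last target. There are 200 camera calls.

TASK

Lay the small carton flat in the press bay between the two guides, long side along the bay and one end close to the black pad, and let go of it. Then take the red handle and turn the hand wheel counter-clockwise (seen from above) through exactly one full revolution, so that the ram presses the carton against the pad once and comes back, and leave the wheel with its handle back at the red home post, released. The wheel turns stiffly and the handle is only clamped hand-tight in the slot of its crank arm: drive it round without pulling or pushing it along the arm, so that the clamp does not slip, and leave the things standing round the press where they are.

Things in the scene. Friction and masses are not known exactly. Their poses are not given: they have to be found in the camera images.
- press: Fixed bench press: grey base plate 170 (x) x 420 (y) x 10 mm. Origin on the worktop under the plate (plate y -215 to +205 mm); z up, y along the ram from the bay (-y end) to the dark hand wheel (144 mm across, top at z 57, vertical spindle on x = 0). The wheel unit is clamped in a slot: the spindle lies anywhere from y +92 to +110 mm and is not measured.
- bay (a point): Middle of the bay floor, on the base plate at press (0, -117.5, 10) mm, axes as the press. Guides along y from -39 to +61 mm, inner faces 53 mm apart, outer 65, round tops 12 mm above the floor. Black pad face at y -37.5 mm, 46 mm wide, 32 mm tall; steel ram face, same height, at home at y +46 to +64 mm. A carton centred over this point touches the pad; 0 to 4 mm further in +y is as good.
- home_post (a point): Top of the red home post with a white line, at press (0, +195, 40) mm: crank arm and handle point to it, along the press's +y, when the wheel is home. The wheel has stops 0.2 rad before home and 0.5 rad past one full turn. It needs 6 to 9 N at the handle, up to 8 N more while the ram presses (less on the return, when the pad helps), and stays where it is left.
- handle: Red upright crank handle: round sleeve 16 to 20 mm thick, 48 mm tall, spinning freely on its post, so the gripper need not turn with the wheel. Origin in the grip, 22 mm above its lower end, 83 mm above the worktop, 26 mm above the wheel's top; yaw means nothing. Starts home, on the +y side of the spindle; its distance from the spindle is set anywhere from 42 to 62 mm, not measured.
- carton_centre (a point): Centre of the small brown carton, 48 (x) x 75 (y) x 32 (z) mm, about 80 g; it starts lying flat on the worktop. Grasp it across its 48 mm side, in its upper half, as it goes between the guides.
- pad (a joint): Travel of the black spring pad, m: 0 at rest, growing as the ram pushes the carton into it. The ram goes 30 mm towards the pad in the first half turn and back in the second; at half turn the pad is 3 to 21 mm in (15 to 31 N).
- clamp (a joint): Slip of the handle's clamp along the crank arm, m: 0 as set, + away from the spindle. It holds up to about 12 N along the arm, slips beyond that, and does not come back by itself.
- tape_measure: The yellow tape measure, a loose bystander near the press; origin under its middle. Leave it where it stands.
- tape_roll: The brown tape roll, a loose bystander near the press; origin under its middle. Leave it where it stands.
- note_block: The yellow note block, a loose bystander near the press; origin under its middle. Leave it where it stands.
- stapler: The stapler, a loose bystander near the press; origin under its middle. Leave it where it stands.

How it is judged (in metres and radians):
On the way, in this order (a step that is already met when the one before it is completed fails the run):
1. the carton lies in the bay, flat between the guides, one end close to the pad, let go, with the wheel still at home (x of carton_centre in the frame of press between -0.004 and 0.004 m and y of carton_centre in the frame of press between -0.124 and -0.104 m and z of carton_centre in the frame of press below 0.03 m and angle between the y axis of carton_centre and the y axis of press, either way round below 0.1 rad and contact force between the fingers and carton below 0.3 N and distance of handle from where it was at the start of the episode below 0.015 m), for 0.2 s.
2. the ram, at mid-stroke, presses the carton into the pad (value of joint pad above 0.0015 m and y of handle in the frame of press below 0.085 m and x of carton_centre in the frame of press between -0.004 and 0.004 m and z of carton_centre in the frame of press below 0.03 m and angle between the y axis of carton_centre and the y axis of press, either way round below 0.1 rad), for 0.1 s.
3. the handle comes on round the far (+x) side into the last quarter of the turn (x of handle in the frame of press above 0.018 m and y of handle in the frame of press above 0.118 m), for 0.05 s.
4. the handle is back where it started, after one full revolution (distance of handle from where it was at the start of the episode below 0.008 m), for 0.2 s.
At the end, for the whole second after the job is handed in: The handle rests within 8 mm of where it started (home, after one full revolution); the pad is relaxed, and the carton lies still in the bay: flat, square to within 0.1 rad, within 4 mm of its middle line and within about 13 mm of the pad (distance of handle from where it was at the start of the episode below 0.008 m and linear speed of handle below 0.005 m/s and value of joint pad below 0.001 m and x of carton_centre in the frame of press between -0.004 and 0.004 m and y of carton_centre in the frame of press between -0.124 and -0.104 m and z of carton_centre in the frame of press below 0.03 m and angle between the y axis of carton_centre and the y axis of press, either way round below 0.1 rad and linear speed of carton below 0.01 m/s); the robot touches nothing.
It fails at once if the handle's clamp slips along the crank arm by more than 2 mm (value of joint clamp above 0.002 m or value of joint clamp below -0.002 m).
It fails at once if the tape measure, tape roll, note block or stapler is pushed away (distance of any of tape_measure, tape_roll, note_block, stapler from where it was at the start of the episode above 0.03 m).
It also fails if it takes over 72 s, if anything falls off the work surface, if the arm or the gripper's body presses on something with over 40 N, if the wrist force passes 120 N, or if a joint passes its speed limit or range.

## Working session

There is one attempt and no reset: what is moved stays moved. The work goes in short steps, Python scripts to look and compute and a tool call to move; the robot and the scene stay as the last step left them, time stands still between calls to the robot, and variables do not carry over. Pictures are saved under pics/ and viewed, at most 10 in all, crops included, and the job is handed in when it is done.

Besides the shell and the picture viewer there is one more tool, called after "Request:" in YAML: its name, and indented under it one key for each argument. jog_arm: Moves the arm, as the interface text tells. Its arguments: {"type":"object","properties":{"moves":{"type":"array"},"fingers":{"type":"number"},"newtons":{"type":"number"}},"required":["moves"]}

```bash
mkdir -p pics
cat > h.py <<'E'
import numpy as np, cv2
from workcell import arm, viewer, hand_in
from scipy.spatial.transform import Rotation as Ro
def ray(cam,u,v,z,info=None):
    i=info or viewer.camera_info(cam); M=np.array(i["mtx"]);R=np.array(i["R"]);t=np.array(i["t"])
    c=-R.T@t; d=R.T@np.linalg.solve(M,[u,v,1]); return c+d*(z-c[2])/d[2]
def proj(cam,X,info=None):
    i=info or viewer.camera_info(cam); p=np.array(i["mtx"])@(np.array(i["R"])@np.array(X)+np.array(i["t"])); return p[:2]/p[2]
def save(n,im,s=1,box=None):
    if box: im=im[box[1]:box[3],box[0]:box[2]]
    cv2.imwrite("pics/"+n,cv2.resize(im[:,:,::-1],None,fx=s,fy=s,interpolation=cv2.INTER_CUBIC))
E
python3 - <<'E'
from h import *
a=viewer.read_camera("scene");b=viewer.read_camera("side")
save("a.png",a,1.25);save("b.png",b,1.25)
for c in("scene","side","wrist"):
    i=viewer.camera_info(c);print(c,-np.array(i["R"]).T@i["t"],i["R"][2])
s=arm.get_state();print(s["eef_rot"],Ro.from_quat(s["eef_rot"]).as_matrix().round(3),s["time"],s["ft_force"])
E
```

```text
scene [-344.80613855  734.99618498  741.57500196] [ 0.68643204 -0.53508851 -0.4924341 ]
side [ 645.30004562 -875.66835385  848.60942345] [-0.02141772  0.76118803 -0.6481775 ]
wrist [ 339.33115696 -529.3062163   372.18477089] [-0.24433115 -0.11797825 -0.96248814]
[ 9.73571846e-01  2.28378520e-01 -1.76830763e-04 -1.04027791e-03] [[ 0.896  0.445 -0.001]
 [ 0.445 -0.896  0.002]
 [ 0.    -0.002 -1.   ]] 0.1 [-0.67209484 -0.36872883 -0.75827244]
```

View pics/a.png

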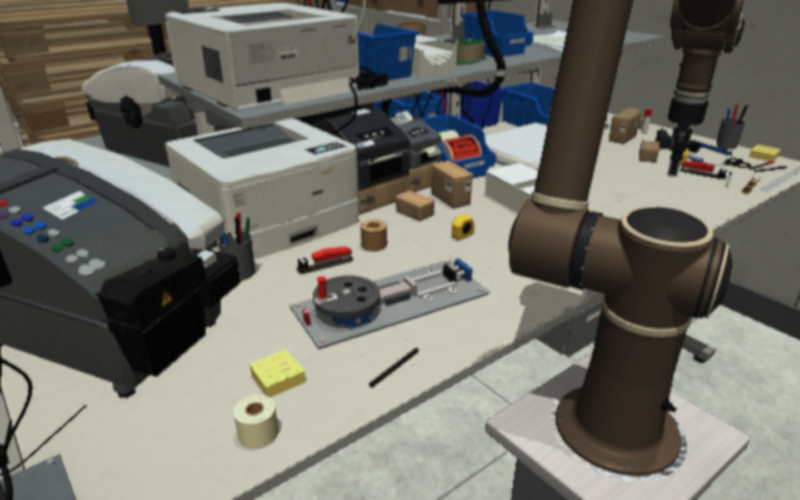

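View pics/b.png

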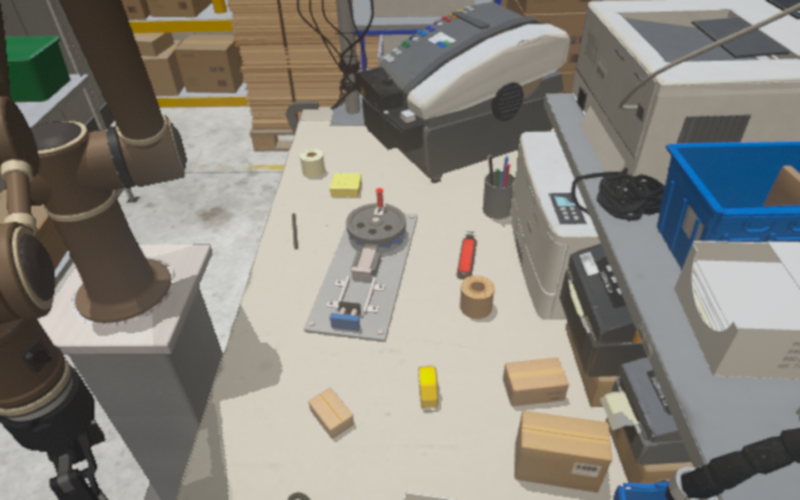

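The side view shows the press at about (365,265), the small carton at (331,412) and the handle at (379,197), in display pixels. I'll enlarge both areas.

Run:
```python
import cv2
b=cv2.imread("pics/b.png"); b=cv2.resize(b,(640,400))
from h import *
b=viewer.read_camera("side")
save("c.png",b,4,(210,135,350,285))
w=viewer.read_camera("wrist");save("w.png",w,1)
for p in((331,412),(536,380)):
  print(ray("side",p[0]/1.25,p[1]/1.25,20))
```

```text
[ 501.66237879 -329.11445315   20.        ]
[ 866.34875822 -263.28025709   20.        ]
```

View pics/c.png

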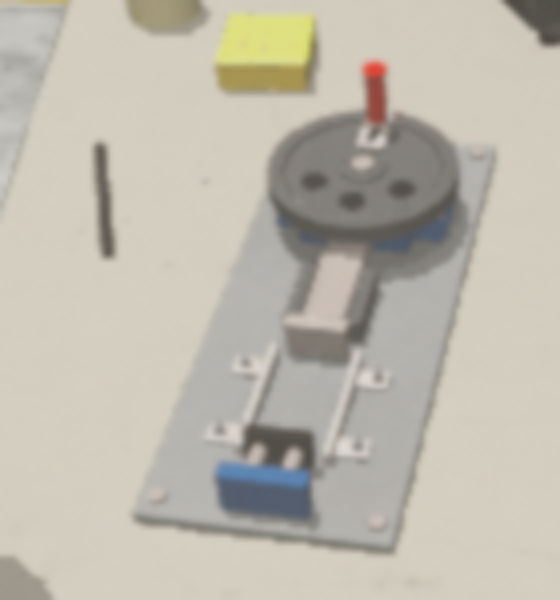

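View pics/w.png

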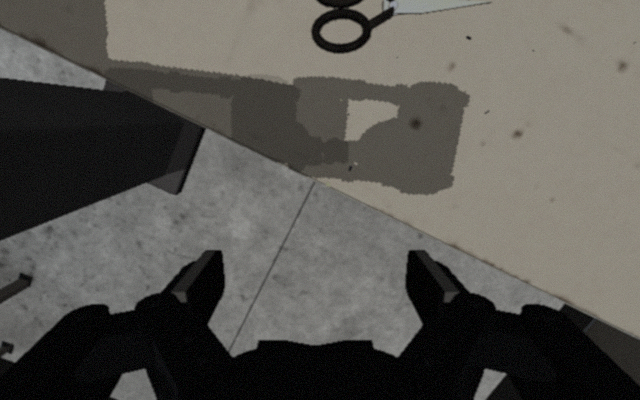

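The enlarged side view gives the plate corners in crop pixels: near-left (135,517), near-right (392,549) and far-right (493,152). The handle top is at (374,70). The wrist view shows only the bench edge and scissors.

```bash
cat >> h.py <<'E'
def fit(P,W):
    P=np.array(P,float);W=np.array(W,float)[:,:2];pc=P.mean(0);wc=W.mean(0)
    H=(P-pc).T@(W-wc); a=np.arctan2(H[0,1]-H[1,0],H[0,0]+H[1,1]); R=np.array([[np.cos(a),-np.sin(a)],[np.sin(a),np.cos(a)]])
    t=wc-R@pc; print("yaw",a,"t",t,"res",(W-(P@R.T+t)).round(1).tolist()); return a,R,t
def to_tool(dw):  # world shift -> tool shift
    return Ro.from_quat(arm.get_state()["eef_rot"]).as_matrix().T@np.array(dw)
E
python3 - <<'E'
from h import *
W=[ray("side",u/4+210,v/4+135,10) for u,v in((135,517),(392,549),(493,152))]
a,R,t=fit([(-85,-215),(85,-215),(85,205)],W)
print("handle top",ray("side",374/4+210,70/4+135,109))
print("bay",R@[0,-117.5]+t)
print(R@[0,150]+t)
print(to_tool([502-278,-329+560,0]))
E
```

```text
yaw -0.16045943108299626 t [541.12187141  63.36702938] res [[3.4, 2.4], [-1.4, 2.5], [-2.0, -4.9]]
handle top [567.21583118 217.72321895 109.        ]
bay [522.34869047 -52.62356368]
[565.08763432 211.4401269 ]
[ 3.03352455e+02 -1.07304474e+02  1.94067750e-01]
```

Request:
jog_arm:
  moves:
    - [[0.2,-0.08,0,0,0,0],[0.4,-0.16,0,0,0,0],[0.6,-0.24,0,0,0,0],[0.8,-0.32,0,0,0,0],[1.0,-0.4,0,0,0,0],[1.0,-0.4,0,0,0,0],[1.0,-0.4,0,0,0,0]]
  fingers: 1

```text
time: 1.08
eef_pos: [457.2, -359.1, 231.1]
eef_rot: [0.973, 0.229, -0.0, 0.0]
ft_force: [-0.2, 0.8, -0.1]
opening: 85.3
grip_force: 0.0
```

Run:
```python
from h import *
i=viewer.camera_info("wrist");s=arm.get_state()
w=viewer.read_camera("wrist");save("w2.png",w,1.25)
import pickle;pickle.dump(i,open("w2.pkl","wb"))
print(s["time"],s["eef_pos"],s["eef_rot"])
```

```text
1.075 [ 457.17726283 -359.08490972  231.10904493] [ 9.73460399e-01  2.28855175e-01 -3.89426868e-04  9.13271178e-05]
```

View pics/w2.png

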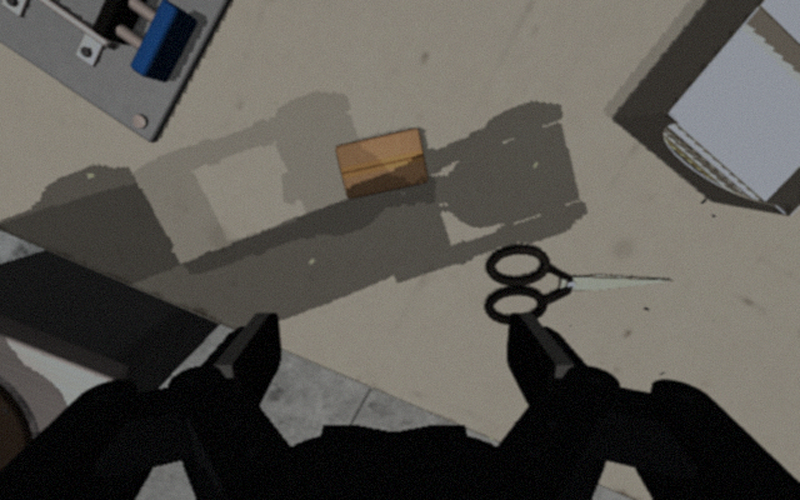

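The carton's top face has corners at about (336,147), (420,128), (428,180) and (349,198). The seam runs through the middle, and the scissors lie off to the side.

Run:
```python
from h import *
import pickle;i=pickle.load(open("w2.pkl","rb"))
P=[(336,147),(420,128),(428,180),(349,198)]
W=[ray("",u/1.25,v/1.25,32,i) for u,v in P]
print(np.round(W,1))
# image up = tool +x, image right = tool +y?
a,R,t=fit([(24,-37.5),(24,37.5),(-24,37.5),(-24,-37.5)],W)
a,R,t=fit([(24,37.5),(24,-37.5),(-24,-37.5),(-24,37.5)],W)
print(to_tool(np.r_[t-[457.2,-359.1],0]))
print("plate corner", ray("",152/1.25,140/1.25,10,i))
```

```text
[[ 494.2 -285.5   32. ]
 [ 540.3 -343.    32. ]
 [ 504.8 -369.5   32. ]
 [ 459.3 -313.8   32. ]]
yaw -2.4502890251168816 t [ 499.65217657 -327.94325557] res [[37.0, 28.9], [35.2, 29.1], [-37.3, -28.0], [-34.9, -30.0]]
yaw 0.6743523930283755 t [ 499.65217657 -327.94325557] res [[-0.7, -1.8], [-1.5, -0.8], [0.4, 2.7], [1.8, -0.2]]
[ 5.18757597e+01 -9.04623526e+00 -3.47250965e-02]
plate corner [ 423.41287367 -129.7310636    10.        ]
```

Request:
jog_arm:
  moves:
    - [[0.07,-0.012,0,0,0,-0.35],[0.14,-0.024,0,0,0,-0.7],[0.208,-0.036,0,0,0,-1]]

```text
time: 1.5
eef_pos: [499.2, -329.3, 231.2]
eef_rot: [0.886, 0.463, -0.0, 0.0]
ft_force: [0.5, -0.0, 0.2]
opening: 85.5
grip_force: 0.0
```

Request:
jog_arm:
  moves:
    - [[0,0,0.1,0,0,-0.35],[0,0,0.2,0,0,-0.7],[0,0,0.28,0,0,-1]]

```text
time: 1.88
eef_pos: [498.5, -329.3, 160.1]
eef_rot: [0.744, 0.668, -0.0, -0.0]
ft_force: [-0.5, 0.4, 0.0]
opening: 85.6
grip_force: 0.0
```

Request:
jog_arm:
  moves:
    - [[0,0,0,0,0,-0.35],[0,0,0,0,0,-0.7],[0,0,0,0,0,-1]]

```text
time: 2.25
eef_pos: [498.7, -329.6, 161.0]
eef_rot: [0.556, 0.831, -0.0, -0.0]
ft_force: [0.6, -0.8, 0.4]
opening: 85.4
grip_force: 0.0
```

Request:
jog_arm:
  moves:
    - [[0,0,0,0,0,-0.3],[0,0,0,0,0,-0.564],[0,0,0,0,0,-0.564],[0,0,0,0,0,-0.564]]

```text
time: 2.75
eef_pos: [499.4, -328.8, 161.2]
eef_rot: [0.436, 0.9, -0.0, -0.0]
ft_force: [0.0, -0.4, -0.2]
opening: 85.4
grip_force: 0.0
```

Run:
```python
from h import *
i=viewer.camera_info("wrist");s=arm.get_state()
w=viewer.read_camera("wrist");save("w3.png",w,1.25)
import pickle;pickle.dump(i,open("w3.pkl","wb"))
print(s["time"],s["eef_pos"],s["joint_positions"]);print(Ro.from_quat(s["eef_rot"]).as_matrix().round(3))
```

```text
2.75 [ 499.35308244 -328.78540456  161.22004673] [-6.55042144e-01  3.30746172e-01  1.75617334e+00 -1.15614943e-04
  1.05475904e+00 -1.32363916e+00]
[[-0.62   0.785 -0.   ]
 [ 0.785  0.62  -0.   ]
 [ 0.    -0.    -1.   ]]
```

View pics/w3.png

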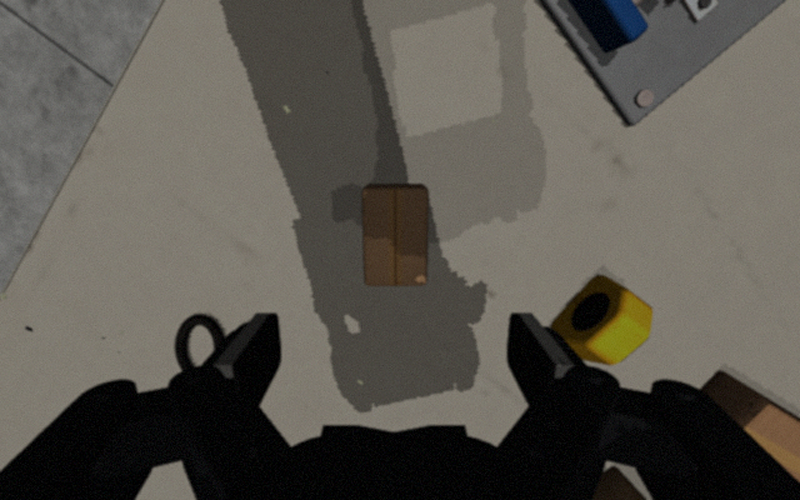

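The carton is square to the tool, with its top at about (363..428, 187..285). The tape measure is off to the right at (605,315).

Run:
```python
from h import *
import pickle;i=pickle.load(open("w3.pkl","rb"))
for p,z in [((395.5,187),32),((395.5,285),32),((363,236),32),((428,236),32),((395.5,236),32),((570,330),30),((632,124),10)]:
    X=ray("",p[0]/1.25,p[1]/1.25,z,i);print(X.round(1),to_tool(X-[499.4,-328.8,161.2]).round(1))
```

```text
[ 475.7 -297.    32. ] [ 39.6   1.2 129.2]
[ 521.4 -354.6   32. ] [-33.9   1.3 129.2]
[ 479.2 -339.5   32. ] [  4.2 -22.5 129.2]
[ 516.4 -310.1   32. ] [  4.1  24.9 129.2]
[ 497.8 -324.8   32. ] [  4.2   1.2 129.2]
[ 653.4 -299.5   30. ] [-72.6 139.  131.2]
[ 584.4 -156.1   10. ] [ 82.7 173.8 151.2]
```

Request:
jog_arm:
  moves:
    - [[0.012,0.005,0.2,0,0,0],[0.012,0.005,0.4,0,0,0],[0.012,0.005,0.52,0,0,0],[0.012,0.005,0.593,0,0,0],[0.012,0.005,0.593,0,0,0],[0.012,0.005,0.593,0,0,0]]
  fingers: 0.6

```text
time: 3.55
eef_pos: [500.2, -325.7, 14.5]
eef_rot: [0.435, 0.901, -0.0, 0.001]
ft_force: [-1.0, -0.3, 0.1]
opening: 68.4
grip_force: 0.0
```

Request:
jog_arm:
  moves:
    - [[0,0,0,0,0,0],[0,0,0,0,0,0],[0,0,0,0,0,0],[0,0,0,0,0,0],[0,0,0,0,0,0]]
  fingers: -1
  newtons: 35

```text
time: 4.18
eef_pos: [500.4, -325.9, 15.0]
eef_rot: [0.434, 0.901, -0.0, 0.002]
ft_force: [0.3, 0.3, 6.4]
opening: 47.4
grip_force: 38.4
```

Request:
jog_arm:
  moves:
    - [[0,0,-0.15,0,0,0],[0,0,-0.35,0,0,0],[0,0,-0.5,0,0,0],[0,0,-0.5,0,0,0]]

```text
time: 4.68
eef_pos: [501.5, -326.6, 142.1]
eef_rot: [0.434, 0.901, -0.001, 0.004]
ft_force: [0.1, -0.9, -1.0]
opening: 47.3
grip_force: 37.7
```

Request:
jog_arm:
  moves:
    - [[0.12,0.1,0,0,0,0.25],[0.24,0.2,0,0,0,0.5],[0.36,0.29,0,0,0,0.75],[0.477,0.384,0,0,0,1]]

```text
time: 5.18
eef_pos: [498.1, -169.8, 135.9]
eef_rot: [0.645, 0.764, -0.001, -0.002]
ft_force: [-0.3, -0.9, -1.2]
opening: 47.5
grip_force: 37.6
```

Request:
jog_arm:
  moves:
    - [[0,0,0,0,0,0.35],[0,0,0,0,0,0.67],[0,0,0,0,0,0.67],[0,0,0,0,0,0.67],[0,0,0,0,0,0.67]]

```text
time: 5.8
eef_pos: [499.6, -171.7, 137.6]
eef_rot: [0.762, 0.648, -0.0, -0.0]
ft_force: [-0.4, -0.6, -0.7]
opening: 47.3
grip_force: 37.6
```

Run:
```python
from h import *
i=viewer.camera_info("wrist");s=arm.get_state()
w=viewer.read_camera("wrist");save("w4.png",w,1.25)
import pickle;pickle.dump(i,open("w4.pkl","wb"))
print(s["time"],s["eef_pos"],s["joint_positions"]);print(Ro.from_quat(s["eef_rot"]).as_matrix().round(3))
```

```text
5.8 [ 499.58140126 -171.73097395  137.56744503] [-4.13529722e-01  2.37230743e-01  1.93464636e+00 -6.30583698e-06
  9.70560128e-01 -2.51410503e-01]
[[ 0.161  0.987 -0.001]
 [ 0.987 -0.161  0.   ]
 [ 0.    -0.001 -1.   ]]
```

View pics/w4.png

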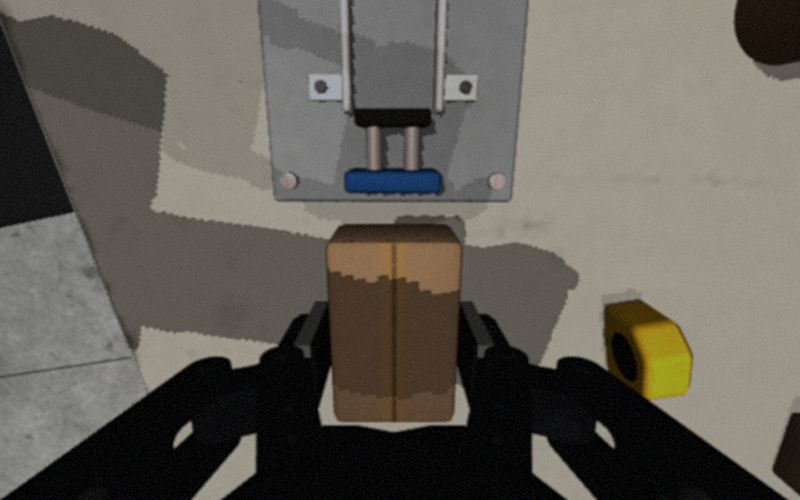

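The press end shows clearly. The plate corners are at (275,201) and (512,201), and the pad's top face edge runs (355..431,109). The carton is held square, with its top front edge at (328..461,243) and rear edge at (334..454,420).

Run:
```python
from h import *
import pickle;i=pickle.load(open("w4.pkl","rb"))
T=np.array([499.6,-171.7,137.6])
for n,p,z in [("pl",(275,201),10),("pr",(512,201),10),("padl",(355,109),42),("padr",(431,109),42),("gl",(347.5,108),22),("gr",(439,108),22),("gl2",(345.5,0),22),("gr2",(442,0),22),("screwl",(321,87),13),("screwr",(465,87),13),("edge r2",(528,0),10),
 ("cfl",(328,245),154.6),("cfr",(461,245),154.6),("cbl",(334,420),154.6),("cbr",(454,420),154.6)]:
    X=ray("",p[0]/1.25,p[1]/1.25,z,i);print(n,X.round(1),to_tool(X-T).round(1))
X=ray
W=[ray("",u/1.25,v/1.25,z,i) for u,v,z in((275,201,10),(512,201,10),(355,109,42),(431,109,42),(528,0,10))]
W5=W[4]
a,R,t=fit([(-85,-215),(85,-215),(-23,-155),(23,-155)],W[:4])
a1=np.arctan2(*(W[1]-W[0])[[1,0]]);g=[ray("",u/1.25,v/1.25,22,i) for u,v in((347.5,108),(345.5,0),(439,108),(442,0))]
print(a1,[np.arctan2(-(g[k+1]-g[k])[0],(g[k+1]-g[k])[1]) for k in(0,2)])
print("bay",R@[0,-117.5]+t)
```

```text
pl [ 421.6 -128.8   10. ] [ 29.7 -83.9 127.6]
pr [ 586.9 -155.8   10. ] [ 29.8  83.6 127.6]
padl [491.5 -81.   42. ] [ 88.2 -22.6  95.6]
padr [535.3 -88.1  42. ] [88.2 21.8 95.6]
gl [485.3 -77.6  22. ] [ 90.5 -29.3 115.6]
gr [542.5 -87.   22. ] [ 90.5  28.7 115.6]
gl2 [495.7 -18.6  22. ] [150.5 -28.5 115.6]
gr2 [552.  -27.8  22. ] [150.5  28.5 115.6]
screwl [470.  -61.4  13. ] [104.  -47.  124.6]
screwr [561.9 -76.5  13. ] [104.   46.1 124.6]
edge r2 [606.4 -32.8  10. ] [154.3  83.  127.6]
cfl [ 483.4 -133.   154.6] [ 35.5 -22.2 -17. ]
cfr [ 527.8 -140.3  154.6] [ 35.6  22.8 -17. ]
cbl [ 471.2 -202.2  154.6] [-34.7 -23.1 -17. ]
cbr [ 517.1 -209.6  154.6] [-34.6  23.4 -17. ]
yaw -0.16109498944590622 t [538.50394129  69.19569645] res [[1.5, 0.6], [-1.0, 0.9], [0.5, -0.9], [-1.0, -0.6]]
-0.16186816276146737 [np.float64(-0.1748411940906615), np.float64(-0.1592691817660216)]
bay [519.65704535 -46.78294173]
```

Request:
jog_arm:
  moves:
    - [[0.13,-0.002,0,0,0,0],[0.26,-0.002,0,0,0,0],[0.39,-0.002,0,0,0,0],[0.516,-0.002,0,0,0,0],[0.516,-0.002,0.15,0,0,0],[0.516,-0.002,0.25,0,0,0],[0.516,-0.002,0.25,0,0,0],[0.516,-0.002,0.25,0,0,0]]

```text
time: 6.85
eef_pos: [521.2, -44.6, 76.3]
eef_rot: [0.762, 0.647, 0.0, 0.001]
ft_force: [0.6, 0.1, -1.3]
opening: 47.1
grip_force: 37.5
```

Run:
```python
from h import *
s=arm.get_state();p=s["eef_pos"];print(s["time"],p,s["eef_rot"])
print("carton ctr offset to target, tool:",to_tool(np.array([499.6,-171.7,137.6])-p)+[126.5-.4,-.4,0])
```

```text
6.85 [521.19425988 -44.61493767  76.34691969] [7.62325416e-01 6.47193503e-01 4.77764303e-04 5.48506255e-04]
carton ctr offset to target, tool: [ -2.80370522  -0.9954609  -61.25638889]
```

Request:
jog_arm:
  moves:
    - [[0,-0.004,0.06,0,0,0],[0,-0.004,0.11,0,0,0],[0,-0.004,0.15,0,0,0],[0,-0.004,0.175,0,0,0],[0,-0.004,0.19,0,0,0],[0,-0.004,0.2,0,0,0],[0,-0.004,0.2,0,0,0]]

```text
time: 7.72
eef_pos: [519.5, -44.2, 25.5]
eef_rot: [0.762, 0.647, 0.0, 0.0]
ft_force: [-0.1, -0.2, -1.0]
opening: 47.4
grip_force: 37.6
```

Request:
jog_arm:
  moves:
    - [[0,0,0,0,0,0],[0,0,0,0,0,0],[0,0,0,0,0,0],[0,0,0,0,0,0]]
  fingers: 0.6

```text
time: 8.22
eef_pos: [519.5, -44.2, 25.7]
eef_rot: [0.762, 0.647, 0.0, 0.0]
ft_force: [-0.4, -0.2, -0.2]
opening: 68.2
grip_force: 0.0
```

Request:
jog_arm:
  moves:
    - [[0,0,-0.1,0,0,0],[0,0,-0.3,0,0,0],[0,0,-0.5,0,0,0],[0.0,0,-0.6,0,0,0],[0,0,-0.6,0,0,0],[0,0,-0.6,0,0,0]]

```text
time: 8.98
eef_pos: [518.3, -44.0, 174.2]
eef_rot: [0.762, 0.647, -0.001, -0.001]
ft_force: [-0.9, 0.1, -0.7]
opening: 68.6
grip_force: 0.0
```

Run:
```python
from h import *
i=viewer.camera_info("wrist");s=arm.get_state()
w=viewer.read_camera("wrist");save("w5.png",w,1.25)
import pickle;pickle.dump(i,open("w5.pkl","wb"))
print(s["time"],s["eef_pos"],s["joint_positions"]);print(Ro.from_quat(s["eef_rot"]).as_matrix().round(3))
```

```text
8.975 [518.2750499  -43.98187856 174.18232847] [-1.68402947e-01  1.73506679e-01  1.92692818e+00  2.69878185e-05
  1.04347301e+00 -5.40778801e-03]
[[ 0.162  0.987 -0.002]
 [ 0.987 -0.162  0.   ]
 [ 0.    -0.002 -1.   ]]
```

View pics/w5.png

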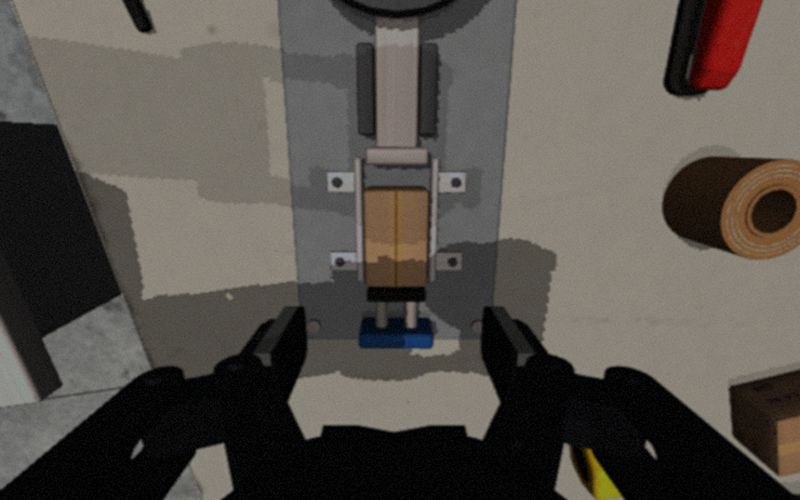

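The carton lies between the guides against the pad at (363..428, 187..290), and the ram at (397,155) is clear of it. Next I'll measure the wheel and handle from above.

Request:
jog_arm:
  moves:
    - [[0.15,0,-0.08,0,0,0],[0.3,0,-0.1,0,0,0],[0.45,0,-0.1,0,0,0],[0.6,0,-0.1,0,0,0],[0.7,0,-0.1,0,0,0],[0.7,0,-0.1,0,0,0],[0.7,0,-0.1,0,0,0],[0.7,0,-0.1,0,0,0]]
  fingers: 0.2

```text
time: 10.02
eef_pos: [547.3, 127.5, 199.8]
eef_rot: [0.763, 0.647, -0.001, -0.0]
ft_force: [0.3, 0.1, 0.8]
opening: 51.2
grip_force: 0.0
```

Run:
```python
from h import *
i=viewer.camera_info("wrist");s=arm.get_state()
w=viewer.read_camera("wrist");save("w6.png",w,1.25)
import pickle;pickle.dump(i,open("w6.pkl","wb"));np.save("w6.npy",w)
print(s["time"],s["eef_pos"],s["joint_positions"]);print(Ro.from_quat(s["eef_rot"]).as_matrix().round(3))
```

```text
10.025 [547.32191663 127.45246857 199.82809876] [ 1.51494509e-01  2.21274880e-01  1.81147858e+00 -3.75581481e-04
  1.11027378e+00  3.15784387e-01]
[[ 0.163  0.987 -0.001]
 [ 0.987 -0.163 -0.001]
 [-0.001 -0.001 -1.   ]]
```

View pics/w6.png

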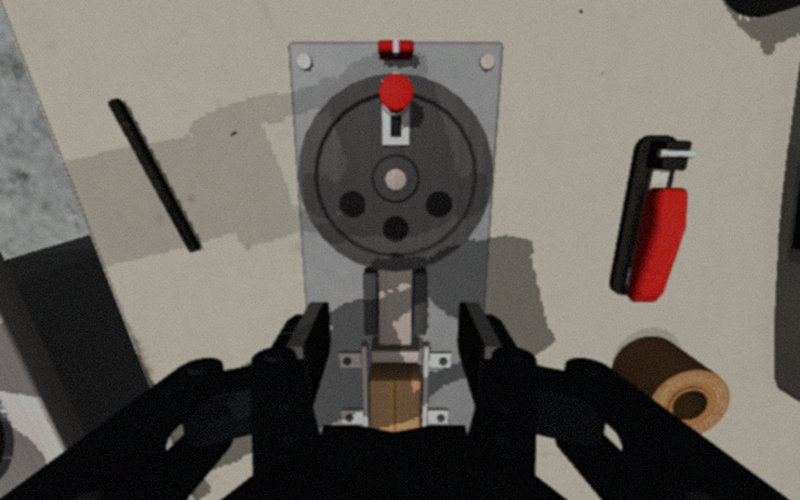

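The wheel rim spans (299..493, 73..271), with the spindle cap at (396,179). The red handle's top is centred at (396,92), the home post is at (396,48) and the plate's far corners are at (290,43) and (502,43).

Run:
```python
from h import *
import pickle;i=pickle.load(open("w6.pkl","rb"));w=np.load("w6.npy").astype(int)
m=((w[:,:,0]>130)&(w[:,:,1]<70)&(w[:,:,2]<80)).astype(np.uint8);m[:,:260]=0;m[:,380:]=0
n,l,st,c=cv2.connectedComponentsWithStats(m)
for k in range(1,n):
    if st[k,4]>20: print(st[k],c[k]*1.25, np.array(cv2.minEnclosingCircle(np.argwhere(l==k)[:,::-1].astype(np.float32))[0])*1.25)
T=arm.get_state()["eef_pos"]
for nme,p,z in [("handle",(396,92),109),("cap",(396,179),60),("cap57",(396,179),57),("L",(299,175),57),("R",(493,175),57),("T",(396,73),57),("B",(396,271),57),("c1",(290,43),10),("c2",(502,43),10),("post",(396,48),40)]:
    X=ray("",p[0]/1.25,p[1]/1.25,z,i);print(nme,X.round(1),to_tool(X-T).round(1))
```

```text
[303  33  11   6  65] [385.09615385  44.32692308] [385.     44.375]
[320  33  10   7  67] [405.69029851  44.83208955] [405.625  44.375]
[303  59  27  29 595] [395.38445378  91.05882353] [395.45455933  91.13636017]
handle [564.4 222.8 109. ] [96.8  1.1 91.1]
cap [556.1 170.6  60. ] [ 44.    1.5 140.1]
cap57 [556.1 170.3  57. ] [ 43.7   1.6 143.1]
L [486.3 184.8  57. ] [ 46.6 -69.6 143.1]
R [626.7 161.6  57. ] [ 46.6  72.7 143. ]
T [567.6 240.9  57. ] [115.2   1.4 143. ]
B [544.5  99.9  57. ] [-27.6   1.7 143.1]
c1 [490.8 283.3  10. ] [144.5 -81.3 190.1]
c2 [654.3 256.2  10. ] [144.5  84.5 190. ]
post [570.8 259.8  40. ] [134.4   1.5 160. ]
```

Request:
jog_arm:
  moves:
    - [[0.2,0.004,0,0,0,0],[0.389,0.004,0,0,0,0],[0.389,0.004,0.1,0,0,0],[0.389,0.004,0.3,0,0,0],[0.389,0.004,0.45,0,0,0],[0.389,0.004,0.512,0,0,0],[0.389,0.004,0.512,0,0,0],[0.389,0.004,0.512,0,0,0]]

```text
time: 11.08
eef_pos: [566.3, 224.6, 74.4]
eef_rot: [0.762, 0.647, 0.002, 0.001]
ft_force: [-0.9, 0.3, -0.3]
opening: 51.2
grip_force: 0.0
```

Run:
```python
from h import *
s=arm.get_state();print(s["time"],s["eef_pos"],s["ft_force"],to_tool(np.array([547.32,127.45,199.83])+.0-s["eef_pos"]))
i=viewer.camera_info("wrist");w=viewer.read_camera("wrist").astype(int)
m=((w[:,:,0]>120)&(w[:,:,1]<70)&(w[:,:,2]<80)).astype(np.uint8)
n,l,st,c=cv2.connectedComponentsWithStats(m)
for k in range(1,n):
    if st[k,4]>100:
        u=st[k,0]+st[k,2]/2; v=st[k,1]+st[k,2]/2
        print(st[k],to_tool(ray("",u,v,109,i)-s["eef_pos"]))
save("w7.png",w.astype(np.uint8),1.25)
```

```text
11.075 [566.28365905 224.5846116   74.44866285] [-0.91056677  0.33870385 -0.32276242] [ -98.72302186   -2.50853693 -125.54961186]
[ 602  315   38   78 1885] [-19.49881047 127.89470431 -34.11460924]
```

Run:
```python
from h import *
s=arm.get_state();i=viewer.camera_info("wrist");w=cv2.imread("pics/w7.png")[:,:,::-1];w=cv2.resize(w,(640,400)).astype(int)
m=((w[:,:,0]>40)&(w[:,:,0]>2.2*w[:,:,1])&(w[:,:,0]>2.2*w[:,:,2])).astype(np.uint8)
n,l,st,c=cv2.connectedComponentsWithStats(m)
for k in range(1,n):
    if st[k,4]>80:
        print(st[k],w[l==k].mean(0))
        ys=[(y,np.where(l[y]==k)[0]) for y in range(st[k,1],st[k,1]+st[k,3],8)]
        print([(y,x.min(),x.max()) for y,x in ys if len(x)])
print(proj("wrist",[564.5,223.3,109],i),proj("wrist",[564.5,223.3,61],i))
```

```text
[291 162  17  15 232] [105.54310345  15.56034483  13.24568966]
[(162, np.int64(297), np.int64(303)), (170, np.int64(291), np.int64(307))]
[316 162  18  15 241] [103.21576763  15.17842324  13.04979253]
[(162, np.int64(325), np.int64(330)), (170, np.int64(317), np.int64(333))]
[ 287  236   49   80 2576] [69.57841615  7.24495342  6.19565217]
[(236, np.int64(310), np.int64(314)), (244, np.int64(299), np.int64(324)), (252, np.int64(298), np.int64(324)), (260, np.int64(297), np.int64(327)), (268, np.int64(295), np.int64(326)), (276, np.int64(297), np.int64(325)), (284, np.int64(290), np.int64(332)), (292, np.int64(287), np.int64(334)), (300, np.int64(289), np.int64(333)), (308, np.int64(293), np.int64(328))]
[ 580  307   60   86 3517] [109.40346887  17.95308502  15.28319591]
[(307, np.int64(607), np.int64(619)), (315, np.int64(594), np.int64(639)), (323, np.int64(595), np.int64(639)), (331, np.int64(589), np.int64(639)), (339, np.int64(587), np.int64(639)), (347, np.int64(586), np.int64(639)), (355, np.int64(585), np.int64(639)), (363, np.int64(584), np.int64(639)), (371, np.int64(594), np.int64(635)), (379, np.int64(603), np.int64(630)), (387, np.int64(614), np.int64(625))]
[311.05494217 296.59469471] [311.75323905 247.1802933 ]
```

View pics/w7.png

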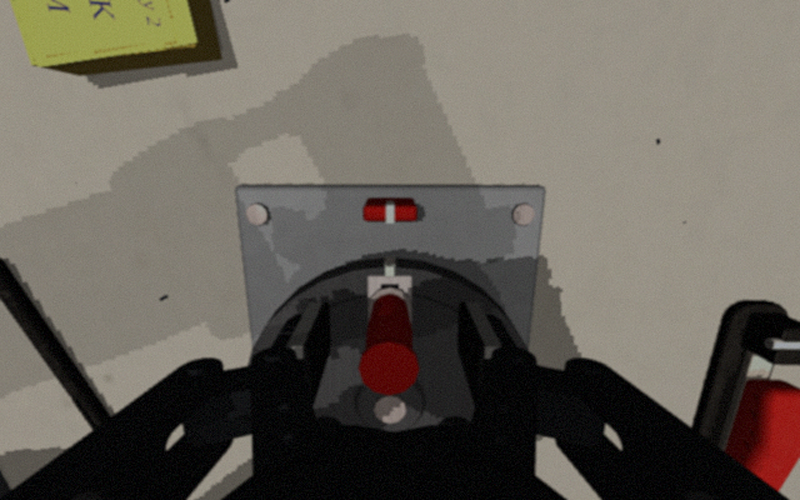

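The handle's top disc is centred at (389,368) between the fingers, and the spindle cap is at (390,410).

Run:
```python
from h import *
s=arm.get_state();i=viewer.camera_info("wrist");T=s["eef_pos"]
for n,p,z in(("handle",(389,368),109),("hbase",(389.5,297),61),("cap",(390,410),60),("c1",(237,186),10),("c2",(544,186),10),("post",(389.5,211),40)):
    X=ray("",p[0]/1.25,p[1]/1.25,z,i);print(n,X.round(1),to_tool(X-T).round(1))
print(T,s["time"],Ro.from_quat(s["eef_rot"]).as_matrix().round(4).tolist())
```

```text
handle [564.7 224.3 109. ] [ -0.6  -1.5 -34.2]
hbase [565.4 228.9  61. ] [ 4.  -1.8 13.8]
cap [555.9 170.8  60. ] [-55.   -1.7  14.7]
c1 [491.5 284.7  10. ] [ 46.9 -83.9  64.5]
c2 [654.1 257.8  10. ] [46.8 80.8 65.1]
post [570.9 263.   40. ] [38.4 -1.9 34.8]
[566.45005935 224.70889206  74.75978264] 11.125 [[0.1626, 0.9867, 0.004], [0.9867, -0.1626, 0.0013], [0.0019, 0.0037, -1.0]]
```

Request:
jog_arm:
  moves:
    - [[-0.002,-0.006,0.012,0,0,0],[-0.002,-0.006,0.012,0,0,0],[-0.002,-0.006,0.012,0,0,0]]

```text
time: 11.5
eef_pos: [563.0, 224.1, 69.8]
eef_rot: [0.762, 0.647, 0.0, 0.0]
ft_force: [0.5, -0.2, -0.5]
opening: 51.1
grip_force: 0.0
```

Request:
jog_arm:
  moves:
    - [[0,0,0,0,0,0],[0,0,0,0,0,0],[0,0,0,0,0,0],[0,0,0,0,0,0],[0,0,0,0,0,0],[0,0,0,0,0,0]]
  fingers: -1
  newtons: 40

```text
time: 12.25
eef_pos: [563.9, 224.1, 69.8]
eef_rot: [0.762, 0.647, 0.001, 0.001]
ft_force: [3.7, -0.8, -1.2]
opening: 16.6
grip_force: 37.0
```

```bash
cat >> h.py <<'E'
def rad(th,F):  # F on tool, world; press yaw -0.161; returns radial (outward) & tangential (CCW) of force ON HANDLE
    a=np.radians(th)+np.pi/2-0.161; er=np.array([np.cos(a),np.sin(a)]);et=np.array([-er[1],er[0]]);f=-np.array(F[:2]);return (f@er).round(1),(f@et).round(1)
def pos(th,P,S=(556.0,170.7)):
    d=np.array(P[:2])-S;return np.hypot(*d).round(1),np.degrees(np.arctan2(d[1],d[0])-np.pi/2+.161).round(1)%360
E
python3 - <<'E'
from h import *
r=54
for k in range(12):
    t0=np.radians(30*k);t=t0+np.radians([7.5,15,22.5,30])
    print(30*k,[[round(r*(np.cos(x)-np.cos(t0))/250,3),round(-r*(np.sin(x)-np.sin(t0))/250,3)] for x in t])
s=arm.get_state();print(rad(0,s["ft_force"]),pos(0,s["eef_pos"]))
E
```

```text
0 [[np.float64(-0.002), np.float64(-0.028)], [np.float64(-0.007), np.float64(-0.056)], [np.float64(-0.016), np.float64(-0.083)], [np.float64(-0.029), np.float64(-0.108)]]
30 [[np.float64(-0.016), np.float64(-0.023)], [np.float64(-0.034), np.float64(-0.045)], [np.float64(-0.056), np.float64(-0.063)], [np.float64(-0.079), np.float64(-0.079)]]
60 [[np.float64(-0.025), np.float64(-0.012)], [np.float64(-0.052), np.float64(-0.022)], [np.float64(-0.08), np.float64(-0.027)], [np.float64(-0.108), np.float64(-0.029)]]
90 [[np.float64(-0.028), np.float64(0.002)], [np.float64(-0.056), np.float64(0.007)], [np.float64(-0.083), np.float64(0.016)], [np.float64(-0.108), np.float64(0.029)]]
120 [[np.float64(-0.023), np.float64(0.016)], [np.float64(-0.045), np.float64(0.034)], [np.float64(-0.063), np.float64(0.056)], [np.float64(-0.079), np.float64(0.079)]]
150 [[np.float64(-0.012), np.float64(0.025)], [np.float64(-0.022), np.float64(0.052)], [np.float64(-0.027), np.float64(0.08)], [np.float64(-0.029), np.float64(0.108)]]
180 [[np.float64(0.002), np.float64(0.028)], [np.float64(0.007), np.float64(0.056
[... 289 characters left out ...]
2)], [np.float64(0.052), np.float64(0.022)], [np.float64(0.08), np.float64(0.027)], [np.float64(0.108), np.float64(0.029)]]
270 [[np.float64(0.028), np.float64(-0.002)], [np.float64(0.056), np.float64(-0.007)], [np.float64(0.083), np.float64(-0.016)], [np.float64(0.108), np.float64(-0.029)]]
300 [[np.float64(0.023), np.float64(-0.016)], [np.float64(0.045), np.float64(-0.034)], [np.float64(0.063), np.float64(-0.056)], [np.float64(0.079), np.float64(-0.079)]]
330 [[np.float64(0.012), np.float64(-0.025)], [np.float64(0.022), np.float64(-0.052)], [np.float64(0.027), np.float64(-0.08)], [np.float64(0.029), np.float64(-0.108)]]
(np.float64(0.2), np.float64(3.7)) (np.float64(53.9), np.float64(0.8))
```

Request:
jog_arm:
  moves:
    - [[-0.002,-0.028,0,0,0,0],[-0.007,-0.056,0,0,0,0],[-0.016,-0.083,0,0,0,0],[-0.029,-0.108,0,0,0,0],[-0.029,-0.108,0,0,0,0]]

```text
time: 12.88
eef_pos: [536.1, 221.3, 69.8]
eef_rot: [0.762, 0.647, 0.001, 0.001]
ft_force: [5.7, -2.4, -1.2]
opening: 16.6
grip_force: 37.2
```

```bash
python3 -c "
from h import *
s=arm.get_state();print(s['ft_force'],rad(30,s['ft_force']),pos(0,s['eef_pos']))"
```

```text
[ 5.73696713 -2.35733498 -1.24931057] (np.float64(4.2), np.float64(4.5)) (np.float64(54.3), np.float64(30.7))
```

Request:
jog_arm:
  moves:
    - [[-0.017,-0.022,0,0,0,0],[-0.035,-0.043,0,0,0,0],[-0.057,-0.06,0,0,0,0],[-0.081,-0.076,0,0,0,0],[-0.081,-0.076,0,0,0,0]]

```text
time: 13.5
eef_pos: [514.0, 205.2, 69.9]
eef_rot: [0.763, 0.647, 0.002, 0.0]
ft_force: [4.6, 1.6, -3.0]
opening: 16.4
grip_force: 37.3
```

```bash
python3 -c "
from h import *
s=arm.get_state();print(s['ft_force'],rad(60,s['ft_force']),pos(0,s['eef_pos']))"
```

```text
[ 4.58638716  1.57702229 -3.00080936] (np.float64(2.6), np.float64(4.1)) (np.float64(54.4), np.float64(59.8))
```

Request:
jog_arm:
  moves:
    - [[-0.025,-0.012,0,0,0,0],[-0.052,-0.021,0,0,0,0],[-0.08,-0.026,0,0,0,0],[-0.108,-0.027,0,0,0,0],[-0.108,-0.027,0,0,0,0]]

```text
time: 14.12
eef_pos: [502.4, 180.0, 69.8]
eef_rot: [0.763, 0.647, 0.001, -0.001]
ft_force: [1.9, 4.3, -1.2]
opening: 16.9
grip_force: 37.4
```

```bash
python3 -c "
from h import *
s=arm.get_state();print(s['ft_force'],rad(90,s['ft_force']),pos(0,s['eef_pos']))"
```

```text
[ 1.94210578  4.28794668 -1.24237629] (np.float64(1.2), np.float64(4.5)) (np.float64(54.4), np.float64(89.4))
```

Request:
jog_arm:
  moves:
    - [[-0.028,0.002,0,0,0,0],[-0.056,0.007,0,0,0,0],[-0.083,0.016,0,0,0,0],[-0.108,0.029,0,0,0,0],[-0.108,0.029,0,0,0,0]]

```text
time: 14.75
eef_pos: [504.5, 153.3, 69.8]
eef_rot: [0.763, 0.646, 0.001, -0.002]
ft_force: [1.6, 6.8, -0.3]
opening: 16.7
grip_force: 37.5
```

```bash
python3 -c "
from h import *
s=arm.get_state();print(s['ft_force'],rad(120,s['ft_force']),pos(0,s['eef_pos']))"
```

```text
[ 1.61055897  6.81669788 -0.27846528] (np.float64(3.9), np.float64(5.8)) (np.float64(54.3), np.float64(117.9))
```

Request:
jog_arm:
  moves:
    - [[-0.022,0.016,0,0,0,0],[-0.043,0.035,0,0,0,0],[-0.061,0.057,0,0,0,0],[-0.077,0.08,0,0,0,0],[-0.077,0.08,0,0,0,0]]

```text
time: 15.38
eef_pos: [518.9, 131.2, 69.7]
eef_rot: [0.763, 0.646, -0.001, -0.003]
ft_force: [-3.0, 7.4, 4.5]
opening: 16.7
grip_force: 37.6
```

```bash
python3 -c "
from h import *
s=arm.get_state();print(s['ft_force'],rad(150,s['ft_force']),pos(0,s['eef_pos']))"
```

```text
[-2.95338605  7.41896485  4.49497295] (np.float64(3.9), np.float64(7.0)) (np.float64(54.2), np.float64(146.0))
```

Request:
jog_arm:
  moves:
    - [[-0.011,0.025,0,0,0,0],[-0.02,0.052,0,0,0,0],[-0.025,0.08,0,0,0,0],[-0.026,0.108,0,0,0,0],[-0.026,0.108,0,0,0,0]]

```text
time: 16.0
eef_pos: [543.4, 118.5, 69.6]
eef_rot: [0.762, 0.647, -0.003, -0.003]
ft_force: [-4.8, 1.2, 7.8]
opening: 17.0
grip_force: 37.7
```

```bash
python3 -c "
from h import *
s=arm.get_state();print(s['ft_force'],rad(180,s['ft_force']),pos(0,s['eef_pos']))"
```

```text
[-4.75369418  1.20676052  7.8322552 ] (np.float64(0.4), np.float64(4.9)) (np.float64(53.7), np.float64(175.6))
```

Request:
jog_arm:
  moves:
    - [[0.002,0.028,-0.004,0,0,0],[0.007,0.056,-0.004,0,0,0],[0.016,0.083,-0.004,0,0,0],[0.029,0.108,-0.004,0,0,0],[0.029,0.108,-0.004,0,0,0]]

```text
time: 16.62
eef_pos: [572.4, 120.0, 69.8]
eef_rot: [0.762, 0.647, -0.003, -0.001]
ft_force: [-2.1, -3.0, 2.1]
opening: 16.8
grip_force: 37.6
```

```bash
python3 -c "
from h import *
s=arm.get_state();print(s['ft_force'],s['moment'],rad(210,s['ft_force']),pos(0,s['eef_pos']))"
```

```text
[-2.13688753 -2.95838253  2.09872129] [-0.5689523   0.43760264 -0.05293831] (np.float64(-2.0), np.float64(3.0)) (np.float64(53.3), np.float64(207.2))
```

Request:
jog_arm:
  moves:
    - [[0.016,0.024,0,0,0,0],[0.034,0.046,0,0,0,0],[0.055,0.065,0,0,0,0],[0.078,0.081,0,0,0,0],[0.078,0.081,0,0,0,0]]

```text
time: 17.25
eef_pos: [598.1, 137.9, 69.9]
eef_rot: [0.762, 0.647, 0.0, -0.001]
ft_force: [-1.1, 0.7, -4.2]
opening: 16.7
grip_force: 37.7
```

```bash
python3 -c "
from h import *
s=arm.get_state();print(s['ft_force'],rad(240,s['ft_force']),pos(0,s['eef_pos']))"
```

```text
[-1.10722138  0.70969417 -4.24915917] (np.float64(1.3), np.float64(0.2)) (np.float64(53.4), np.float64(241.3))
```

Request:
jog_arm:
  moves:
    - [[0.025,0.012,0,0,0,0],[0.052,0.022,0,0,0,0],[0.08,0.027,0,0,0,0],[0.108,0.029,0,0,0,0],[0.108,0.029,0,0,0,0]]

```text
time: 17.88
eef_pos: [608.8, 161.9, 69.9]
eef_rot: [0.762, 0.647, -0.001, -0.0]
ft_force: [-1.9, -3.4, -3.0]
opening: 17.0
grip_force: 37.7
```

```bash
python3 -c "
from h import *
s=arm.get_state();print(s['ft_force'],rad(270,s['ft_force']),pos(0,s['eef_pos']))"
```

```text
[-1.89241766 -3.38747669 -2.98925516] (np.float64(1.3), np.float64(3.6)) (np.float64(53.5), np.float64(269.8))
```

Request:
jog_arm:
  moves:
    - [[0.028,-0.002,0,0,0,0],[0.056,-0.007,0,0,0,0],[0.083,-0.016,0,0,0,0],[0.108,-0.029,0,0,0,0],[0.108,-0.029,0,0,0,0]]

```text
time: 18.5
eef_pos: [606.5, 189.5, 69.9]
eef_rot: [0.762, 0.647, -0.001, 0.0]
ft_force: [-1.8, -4.8, -3.7]
opening: 16.7
grip_force: 37.7
```

```bash
python3 -c "
from h import *
s=arm.get_state();print(s['ft_force'],rad(300,s['ft_force']),pos(0,s['eef_pos']))"
```

```text
[-1.76919853 -4.84802865 -3.68820564] (np.float64(3.4), np.float64(3.9)) (np.float64(53.9), np.float64(299.6))
```

Request:
jog_arm:
  moves:
    - [[0.022,-0.016,0,0,0,0],[0.044,-0.035,0,0,0,0],[0.061,-0.057,0,0,0,0],[0.077,-0.08,0,0,0,0],[0.077,-0.08,0,0,0,0]]

```text
time: 19.12
eef_pos: [591.1, 211.9, 70.0]
eef_rot: [0.762, 0.647, 0.001, 0.001]
ft_force: [2.7, -4.2, -8.0]
opening: 16.2
grip_force: 37.8
```

```bash
python3 -c "
from h import *
s=arm.get_state();print(s['ft_force'],rad(330,s['ft_force']),pos(0,s['eef_pos']), to_tool(np.array([563.9,224.1,69.8])-s['eef_pos'])/250)"
```

```text
[ 2.66204641 -4.18856529 -8.02715059] (np.float64(1.6), np.float64(4.7)) (np.float64(54.1), np.float64(328.8)) [ 0.03053243 -0.11511372  0.00049345]
```

Request:
jog_arm:
  moves:
    - [[0.012,-0.025,0,0,0,0],[0.022,-0.052,0,0,0,0],[0.027,-0.08,0,0,0,0],[0.029,-0.112,0,0,0,0],[0.029,-0.112,0,0,0,0],[0.029,-0.112,0,0,0,0]]

```text
time: 19.88
eef_pos: [564.8, 224.4, 70.1]
eef_rot: [0.762, 0.647, 0.001, 0.0]
ft_force: [4.7, -0.9, -12.3]
opening: 17.1
grip_force: 38.2
```

```bash
python3 -c "
from h import *
s=arm.get_state();print(s['ft_force'],rad(0,s['ft_force']),pos(0,s['eef_pos']), to_tool(np.array([563.9,224.1,69.8])-s['eef_pos']))"
```

```text
[  4.74705106  -0.92195606 -12.27089991] (np.float64(0.1), np.float64(4.8)) (np.float64(54.4), np.float64(359.9)) [-0.42719641 -0.85852617  0.3161612 ]
```

Request:
jog_arm:
  moves:
    - [[0,0,0,0,0,0],[0,0,0,0,0,0],[0,0,0,0,0,0],[0,0,0,0,0,0],[0,0,0,0,0,0]]
  fingers: 0.3

```text
time: 20.5
eef_pos: [563.7, 224.1, 70.7]
eef_rot: [0.762, 0.647, 0.0, -0.0]
ft_force: [0.2, 0.4, -0.3]
opening: 55.4
grip_force: 0.0
```

Request:
jog_arm:
  moves:
    - [[0,0,-0.08,0,0,0],[0,0,-0.2,0,0,0],[0,0,-0.35,0,0,0],[-0.1,0,-0.52,0,0,0],[-0.25,0,-0.52,0,0,0],[-0.39,0,-0.52,0,0,0],[-0.39,0,-0.52,0,0,0],[-0.39,0,-0.52,0,0,0]]

```text
time: 21.5
eef_pos: [548.4, 128.2, 201.6]
eef_rot: [0.763, 0.647, 0.001, 0.0]
ft_force: [0.2, -0.0, -0.6]
opening: 55.4
grip_force: 0.0
```

Run:
```python
from h import *
import pickle;i0=pickle.load(open("w6.pkl","rb"));w0=np.load("w6.npy")
i=viewer.camera_info("wrist");s=arm.get_state();w=viewer.read_camera("wrist")
print(s["time"],s["eef_pos"],s["ft_force"])
for W,I in((w0,i0),(w,i)):
    v=W.astype(int);m=((v[:,:,0]>100)&(v[:,:,1]<70)&(v[:,:,2]<80)).astype(np.uint8);m[:,:260]=0;m[:,380:]=0;m[:50]=0
    n,l,st,c=cv2.connectedComponentsWithStats(m)
    for k in range(1,n):
        if st[k,4]>200: print(st[k],ray("",st[k,0]+st[k,2]/2,st[k,1]+st[k,2]/2,109,I))
print(np.abs(w.astype(int)-w0).mean())
g=lambda W:W[285:345,285:345].astype(int)
print("carton area diff",np.abs(g(w)-g(w0)).mean())
```

```text
21.5 [548.4399955  128.16495355 201.61350509] [ 0.17046225 -0.03734519 -0.59127113]
[303  59  28  29 642] [564.57302479 223.14026092 109.        ]
[302  60  28  29 632] [565.15826343 223.68262777 109.        ]
7.772484375
carton area diff 10.155740740740741
```

Run:
```python
from h import *
import pickle;i0=pickle.load(open("w6.pkl","rb"));w0=np.load("w6.npy")
i=viewer.camera_info("wrist");w=viewer.read_camera("wrist")
for W,I in((w0,i0),(w,i)):
    v=W.astype(int);m=((v[:,:,0]>1.35*v[:,:,2])&(v[:,:,0]>50)).astype(np.uint8);m[:250]=0;m[:,:280]=0;m[:,:]*=1;m[:,350:]=0
    n,l,st,c=cv2.connectedComponentsWithStats(m);k=1+st[1:,4].argmax();x,y,a,b,_=st[k]
    A=ray("",x,y,42,I);B=ray("",x+a,y,42,I);C=(A+B)/2
    c_,s_=np.cos(.161),np.sin(.161);d=C[:2]-np.array([538.5,69.2]);print(st[k],"press x,y of carton front edge",c_*d[0]-s_*d[1],s_*d[0]+c_*d[1])
```

```text
[ 295  297   43   49 1773] press x,y of carton front edge 0.6503208022244706 -68.27592638746506
[ 294  300   42   46 1671] press x,y of carton front edge 0.40821816635240893 -71.50020066124594
```

```bash
python3 -c "
from h import *
print(hand_in())"
```

```text
the job is handed in; nothing more can be done
None
```

I placed the carton in the bay, turned the wheel one full revolution and handed the job in; the handle came back to within about 1 mm of its start and was released. The judge's result wasn't shown, and I inferred the press stroke from wheel angle, forces and the carton shifting about 3 mm to the pad.

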